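# Unfasten and open the filter hatch

### The arm

A 6-joint arm with a two-finger parallel gripper is mounted at the origin on a cart in front of the work surface, level with it; the furniture and walls round the work are solid. World frame = base frame: x ahead of the robot, y to its left, z up, the work surface at z = 0. Lengths are in m, angles in rad, forces in N, time in s.
With the tool pointing down it reaches from about 0.25 to 0.725 m from the base axis. Payload 4 kg.
Tool frame: the origin (TCP) lies midway between the tips of the shut fingers; the grasp point (between the pads) lies bot.tcp_to_grasp behind it (bot.tcp_to_grasp is the distance from the TCP to the grasp point, in m); z points along the fingers, y is the line along which they close (so a half turn about z gives the same grasp; the last joint's range is limited). The gripper opens to 85 mm and grips with 20 to 120 N. Pads are 22 mm wide; open, the fingers measure 114 mm over their backs; the gripper's body (76 mm by 85 mm) begins 54 mm behind the grasp point. The pads swing forward as they close: fully open they stand 13 mm farther back than shut.
Start: joints at [1.236, 0.241, 0.005, 1.335, 0, 1.571], TCP at [0.164, 0.472, 0.231] pointing down, gripper open.
Joint ranges: [-2.72, 2.72], [-1.05, 1.87], [-1.09, 1.28], [-1.99, 2.15], [-1.42, 1.44], [-3.14, 3.14]. Speed limits (rad/s): [2.79, 2.79, 3.14, 3.14, 3.14, 3.14].

### API

Orientations are given as a unit quaternion [x, y, z, w].
In Python, from workcell import readout, camera, bot gives the robot as it stands. The module is installed in compiled form; this text tells all that it offers.
- The arm moves only by the tool jog_arm, never from a script. Its argument "motion" is a list of rows, each an object of numbers: "x", "y", "z": the shift along the tool's x, y, z in mm; "spin": the turn about the tool's z in degrees; "fingers": the closure, from -1 (fully open) to 1 (shut). A call has 1 to 8 rows; each row is the pose to reach, as a shift and turn from the pose commanded when the call began, along the tool's axes at that moment; what a row does not reach only later rows make up. A row lasts 1/8 s, in which the tool goes at most 62.5 mm and 10.7 degrees, less where a joint would pass 70% of its speed; a pose out of reach is approached as far as the arm can. A call with a gripper value outside its range is refused whole. The fingers move at their own pace and stop on an object; the grip force is fixed at half the most. Time passes only in rows, so rows that repeat a pose let the fingers close. It gives the time, the measured TCP pose, the force, the opening and the grip force at its end, in the units of the state.
- readout.get_obs(): the state, without advancing time (a new reading comes with each control period).
- camera(name): name is "side" or "top"; returns a dict with "pixels" (400x640x3 uint8, red, green, blue), "K" (3x3 intrinsics, pixels), "rvec" (rotation vector, rad) and "tvec" (3), from world to camera coordinates, as OpenCV has them. Camera axes: x right, y down, z forward; pixel columns grow to the right and rows downward; lengths in m; the calibration is good to about 2 mm. A picture is of the moment at which its call begins. There is no depth.
- bot.job_done(): hands the job in; it is judged then, once.
The state is a dict: "clock": time; "joint_pos": joint angles; "joint_vel": joint speeds; "tau": joint torques, N m; "eef_pos": TCP position; "tool_rot": TCP orientation; "ft_force": force on the tool from outside, world axes, zero at the start; "ft_torque": the same for the moment, N m; "grip_width": finger opening in m; "grasp_force": force on a finger pad.
Only numpy, scipy, OpenCV 4.12 (cv2) and the standard library are available. Lean on these libraries where they do the work, as an engineer would, in place of code of your own. Each camera call takes 0.05 s, during which the arm holds its last target. There are 200 camera calls.

### The job

Open the hatch of the white countertop water filter so that its cartridge can be changed: draw the black captive screw up against its spring until its thread catches, wind it anticlockwise all the way out so that it stays parked, then slide the steel cover fully open and let go. Feel for the thread with a light turn and never force the screw; leave the things around it where they stand.

Things in the scene. Friction and masses are not known exactly. Their poses are not given: they have to be found in the camera images.
- unit: White water filter unit, fixed to the counter, 130 (its x) x 220 (its y) x 76 mm high; origin at the centre of its underside. Its deck is 66 mm high. The steel cover (114 x 128 x 4 mm) lies over the -y half and slides along the unit's +y only. Apart from boss and knob nothing on it is higher than 76 mm.
- cover (a joint): How far the steel cover has slid open along the unit's +y: 0 shut, 0.075 m fully open (end stop). It moves with 3 to 6 N once the screw is wound out; until then the screw's tip locks it (2 mm play). Screw, boss and knob ride on the cover, so it can be slid by the knob.
- cover_top (a point): Centre of the top of the aluminium boss (42 mm diameter, rising 26 mm from the cover) on the screw's vertical axis, 97 mm above the counter; moves with the cover. The boss holds the thread. Its mouth begins 3.5 to 12 mm above the knob's rest and is felt by a light turn while drawing up. Level for the first 0.4 rad, then the knob climbs 12 mm over 2.2 rad, the last 0.25 rad are level.
- knob_grip (a point): Centre of the screw's round black fluted knob (32 mm diameter, 30 mm tall, vertical axis); at rest 115 mm above the counter and 18 mm above the boss top, so its lower rim is 3 mm above the boss. It turns with the knob: its x axis points along the red mark on top, which at rest points along the unit's +x.
- knob (a joint): Turn of the knob, rad, anticlockwise from above; 0 at rest, 2.85 at the firm end of the thread. At rest it is keyed and cannot turn (it gives 0.1 rad under 0.2 N m). Drawn up against its spring (5 N at first, 0.25 N more per mm) it stays keyed, up to a stop at 13.8 mm, except at one height, 1.6 mm tall, where the thread's mouth lets it turn on. This height differs each time and shows nowhere.
- shank: Threaded shank in the boss, one piece with the knob; origin at the knob's centre. In the thread it has 1.6 mm of play up and down and stays when let go (before about 0.3 rad it springs back). Turning takes up to 0.1 N m. The load on thread, key, stops and lock hole must stay below 17 N (0.27 N m at its 16 mm radius); spring load that the hand does not carry, up to 12 N, counts, grip does not.
- glass_mid (a point): Drinking glass, 81 mm diameter, 91 mm tall, standing behind the unit; point at its centre. Bystander.
- mug_mid (a point): Cream mug, 78 x 110 x 97 mm, standing behind the unit; point half-way up. Bystander.
- spice_mid (a point): Spice jar with a yellow cap, 45 mm diameter, 98 mm tall, beside the unit's -y end; point half-way up. Bystander.

How it is judged:
By the outcome, as a careful person would: the job done as asked, in the order asked, and still so for the second after the job is handed in, with the robot touching nothing.
It also fails if it takes over 72 s, if anything falls off the work surface, if the arm or the gripper's body presses on something with over 40 N, if the wrist force passes 120 N, or if a joint passes its speed limit or range.

## Working session

There is one attempt and no reset: what is moved stays moved. The work goes in short steps, Python scripts to look and compute and a tool call to move; the robot and the scene stay as the last step left them, time stands still between calls to the robot, and variables do not carry over. Pictures are saved under pics/ and viewed, at most 10 in all, crops included, and the job is handed in when it is done.

Besides the shell and the picture viewer there is one more tool, called after "Request:" as name(argument=value, ...), one argument or row to a line, values as JSON. jog_arm: Moves the arm, as the interface text tells. Its arguments: {"type":"object","properties":{"motion":{"type":"array"}},"required":["motion"]}

```bash
mkdir -p pics
python3 - <<'E'
from workcell import readout,camera,bot
import cv2,numpy as np
o=readout.get_obs()
for k,v in o.items(): print(k,np.round(v,4))
print(bot.tcp_to_grasp)
ims=[]
for n in("side","top"):
    c=camera(n);np.savez(f"pics/{n}0.npz",**c)
    cv2.imwrite(f"pics/{n}0.png",c["pixels"][:,:,::-1])
    R=cv2.Rodrigues(np.array(c["rvec"]))[0];print(n,(-R.T@np.array(c["tvec"])).round(3),np.round(c["K"],1).tolist())
E
```

```text
clock 0.0
joint_pos [ 1.236   0.2414  0.0037  1.3352 -0.      1.5708]
joint_vel [ 0.0021  0.0001  0.0002 -0.0009 -0.0008  0.0012]
tau [ 1.00000e-04 -3.72314e+01  2.52409e+01  1.69000e-02  0.00000e+00
  0.00000e+00]
eef_pos [0.1641 0.4717 0.2304]
tool_rot [ 1.666e-01  9.860e-01 -1.000e-03 -2.000e-04]
ft_force [ 0.6983  0.1587 -1.1602]
ft_torque [ 0.0166 -0.0565 -0.0451]
grasp_force 0.0
grip_width 0.0856
0.0187
side [0.17  0.116 0.847] [[392.0, 0.0, 321.4], [0.0, 392.0, 204.1], [0.0, 0.0, 1.0]]
top [ 0.497 -0.055  0.935] [[385.1, 0.0, 321.1], [0.0, 385.1, 203.9], [0.0, 0.0, 1.0]]
```

View pics/side0.png

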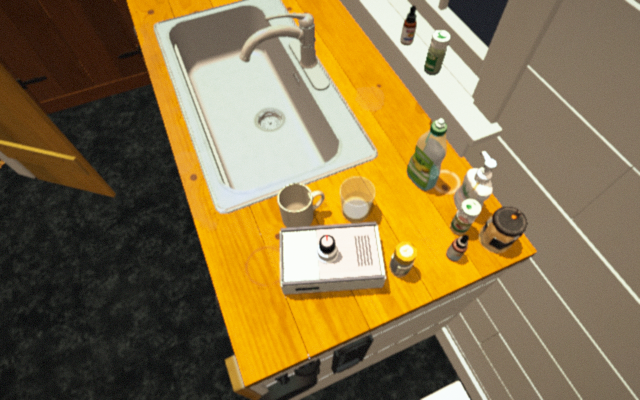

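View pics/top0.png

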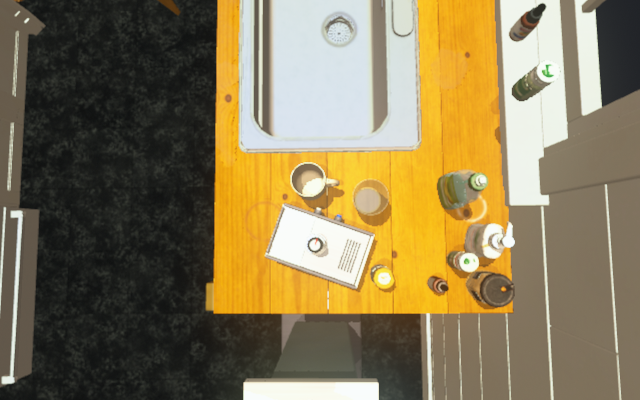

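```bash
cat > h.py <<'E'
import numpy as np,cv2
def load(n):
    d=dict(np.load(f"pics/{n}.npz"));return d
def proj(c,p): return cv2.projectPoints(np.array(p,float).reshape(-1,3),c["rvec"],c["tvec"],c["K"],None)[0][:,0]
def ray(c,uv):
    R=cv2.Rodrigues(c["rvec"])[0];o=-R.T@c["tvec"].ravel();d=R.T@np.linalg.inv(c["K"])@[uv[0],uv[1],1.];return o,d/np.linalg.norm(d)
def onz(c,uv,z):
    o,d=ray(c,uv);return o+d*(z-o[2])/d[2]
def tri(c1,u1,c2,u2):
    o1,d1=ray(c1,u1);o2,d2=ray(c2,u2)
    s=np.linalg.lstsq(np.c_[d1,-d2],o2-o1,rcond=None)[0];a=o1+s[0]*d1;b=o2+s[1]*d2
    return (a+b)/2,np.linalg.norm(a-b)
E
python3 - <<'E'
from h import *
a,b=load("side0"),load("top0")
print(proj(b,[[0,0,0],[.164,.472,.23],[.5,0,0],[.5,.2,0]]).round(), proj(a,[[0,0,0],[.5,0,0]]).round())
A=cv2.resize(a["pixels"][215:305,265:425],None,fx=5,fy=5,interpolation=2)[:,:,::-1]
B=cv2.resize(b["pixels"][150:300,250:410],None,fx=4,fy=4,interpolation=2)[:,:,::-1]
cv2.imwrite("pics/A.png",A);cv2.imwrite("pics/B.png",B)
E
```

```text
[[311. 449.]
 [ 40. 423.]
 [309. 233.]
 [227. 234.]] [[429. 506.]
 [315. 258.]]
```

View pics/A.png

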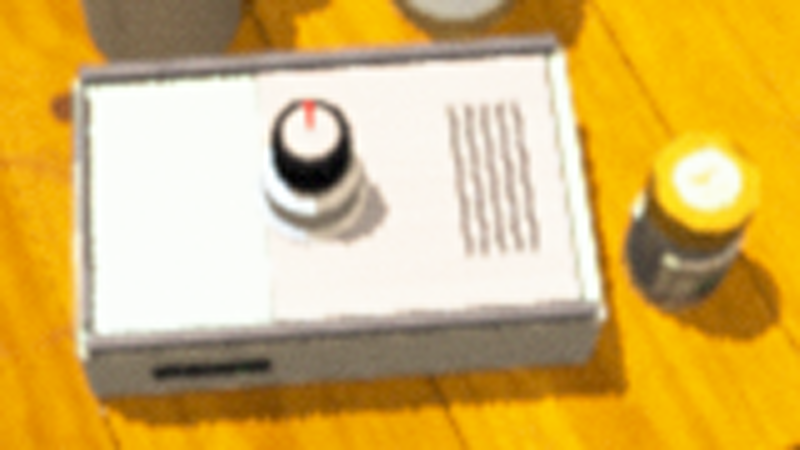

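View pics/B.png

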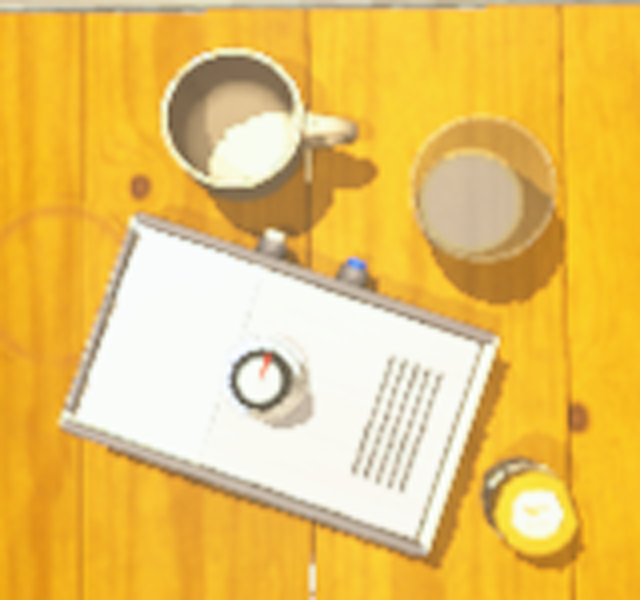

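The side crop shows the knob top at (310,137), i.e. side pixel (327,242). In the top crop it is at (261,379), i.e. top pixel (315,245), with the red mark pointing away from the robot. The rim corners are at (137,220), (497,343), (428,552) and (65,420), and the spice jar is at the -y (right) end.

Run:
```python
from h import *
from workcell import readout
from scipy.spatial.transform import Rotation as Ro
a,b=load("side0"),load("top0")
# dark knob ring in each view
kt=np.array([261,379])/4+[250,150];ks=np.array([310,137])/5+[265,215]
p,g=tri(a,ks,b,kt);print("tri",p.round(4),g.round(4));print(onz(b,kt,.13).round(4),onz(a,ks,.13).round(4))
C=np.array([onz(b,np.array(q)/4+[250,150],.076) for q in[(137,218),(499,342),(428,554),(62,422)]])
print(C.round(3));print([np.linalg.norm(C[i]-C[i-1]).round(3) for i in range(4)])
C2=np.array([onz(a,np.array(q)/5+[265,215],.076) for q in[(78,72),(558,40),(605,312),(82,350)]]);print(C2.round(3))
print("centre",C.mean(0).round(4),C2.mean(0).round(4))
for c in(C,C2):
  y=(c[0]+c[3]-c[1]-c[2]);x=(c[0]+c[1]-c[2]-c[3]);print("yaw",np.degrees(np.arctan2(-y[0],y[1])),np.degrees(np.arctan2(x[1],x[0])))
for n,q,r,z in(("mug",(232,118),0,.097),("glass",(484,190),0,.091),("spice",(538,510),0,.098)):
  print(n,onz(b,np.array(q)/4+[250,150],z).round(3))
o=readout.get_obs();print(Ro.from_quat(o["tool_rot"]).as_matrix().round(3))
```

```text
tri [ 0.475  -0.0189  0.1174] 0.0008
[ 0.4752 -0.0198  0.13  ] [ 0.4699 -0.0163  0.13  ]
[[ 0.564  0.051  0.076]
 [ 0.493 -0.15   0.076]
 [ 0.377 -0.108  0.076]
 [ 0.451  0.093  0.076]]
[np.float64(0.121), np.float64(0.213), np.float64(0.123), np.float64(0.215)]
[[ 0.562  0.054  0.076]
 [ 0.491 -0.145  0.076]
 [ 0.372 -0.105  0.076]
 [ 0.443  0.097  0.076]]
centre [ 0.4714 -0.0283  0.076 ] [ 0.4672 -0.0248  0.076 ]
yaw -19.77371469706226 -19.997563319201202
yaw -19.54377899913744 -19.294381084816553
mug [ 0.617 -0.004  0.097]
glass [ 0.576 -0.141  0.091]
spice [ 0.403 -0.166  0.098]
[[-0.944  0.329 -0.001]
 [ 0.329  0.944 -0.002]
 [-0.    -0.002 -1.   ]]
```

Request:
jog_arm(
  motion=[
    {"x":-45,"y":-36},
    {"x":-90,"y":-72},
    {"x":-135,"y":-108},
    {"x":-180,"y":-144},
    {"x":-225,"y":-180},
    {"x":-270,"y":-216},
    {"x":-315,"y":-252},
    {"x":-360,"y":-288},
  ],
)

```text
validation failed for argument at $.mo...
```

Request:
jog_arm(
  motion=[
    {"x":-40,"y":-32,"z":15},
    {"x":-93,"y":-73,"z":40},
    {"x":-93,"y":-73,"z":60},
    {"x":-93,"y":-73,"z":60},
  ],
)

```text
validation failed for argument at $.mo...
```

```bash
cat > s.py <<'E'
from workcell import readout
import numpy as np
from scipy.spatial.transform import Rotation as Ro
def st():
    o=readout.get_obs();R=Ro.from_quat(o["tool_rot"]).as_matrix()
    print("t",round(float(o["clock"]),2),"pos",(o["eef_pos"]*1000).round(1) if hasattr(o["eef_pos"],'round') else o["eef_pos"],"yaw_y",np.degrees(np.arctan2(-R[0,1],R[1,1])).round(2),"tilt",R[:,2].round(3))
    print("F tool",(R.T@o["ft_force"]).round(2),"M tool",(R.T@o["ft_torque"]).round(3),"grip",np.round([o["grip_width"]*1000,o["grasp_force"]],1),"q",np.round(o["joint_pos"],3))
    return o,R
if __name__=="__main__": st()
E
python3 - <<'E'
from s import st
from h import *
from workcell import camera
o,R=st()
for n in("side","top"):
    c=camera(n);np.savez(f"pics/{n}1.npz",**c)
    u=proj(c,[o["eef_pos"]])[0].round();print(n,u)
    k=proj(c,[[.4725,-.018,.115]])[0].astype(int)
    p=c["pixels"][max(0,k[1]-50):k[1]+40,k[0]-70:k[0]+70];cv2.imwrite(f"pics/{n}1.png",cv2.resize(p,None,fx=4,fy=4,interpolation=2)[:,:,::-1])
a,b=[cv2.imread(f"pics/{n}1.png") for n in("side","top")]
cv2.imwrite("pics/ab1.png",cv2.resize(np.vstack([a,b]),None,fx=.8,fy=.8))
st()
E
```

```text
t 0.1 pos [164.1 471.7 230.5] yaw_y -19.18 tilt [-0.001 -0.002 -1.   ]
F tool [-1.26 -0.66 -1.  ] M tool [ 0.028 -0.013 -0.042] grip [85.8  0. ] q [ 1.236  0.241  0.004  1.335 -0.     1.571]
side [ 54. 577.]
top [ 40. 423.]
t 0.2 pos [164.1 471.9 230.7] yaw_y -19.18 tilt [-0.    -0.001 -1.   ]
F tool [-0.17 -0.02  0.61] M tool [ 0.011 -0.006 -0.025] grip [85.4  0. ] q [1.236 0.241 0.004 1.335 0.    1.571]
```

View pics/ab1.png

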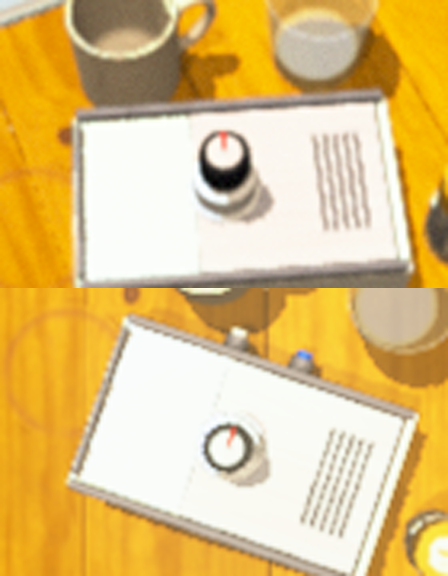

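Both moves were refused, so the picture shows the scene unchanged (knob ringed at (225,160) in the side half and (228,447) in the top half). I'll resend with every field filled in.

Request:
jog_arm(
  motion=[
    {"x":-45,"y":-36,"z":0,"spin":0,"fingers":-1},
    {"x":-90,"y":-72,"z":0,"spin":0,"fingers":-1},
    {"x":-135,"y":-108,"z":0,"spin":0,"fingers":-1},
    {"x":-180,"y":-144,"z":0,"spin":0,"fingers":-1},
    {"x":-225,"y":-180,"z":0,"spin":0,"fingers":-1},
    {"x":-270,"y":-216,"z":0,"spin":0,"fingers":-1},
    {"x":-315,"y":-252,"z":0,"spin":0,"fingers":-1},
    {"x":-360,"y":-288,"z":0,"spin":0,"fingers":-1},
  ],
)

```text
clock: 1.2
eef_pos: [0.4104, 0.0802, 0.2314]
tool_rot: [0.167, 0.986, 0.0, 0.0]
ft_force: [1.6, 0.5, 1.2]
grip_width: 0.0852
grasp_force: 0.0
```

Request:
jog_arm(
  motion=[
    {"x":-40,"y":-32,"z":15,"spin":0,"fingers":-1},
    {"x":-80,"y":-63,"z":35,"spin":0,"fingers":-1},
    {"x":-92.5,"y":-73,"z":50,"spin":0,"fingers":-1},
    {"x":-92.5,"y":-73,"z":50,"spin":0,"fingers":-1},
  ],
)

```text
clock: 1.7
eef_pos: [0.472, -0.0178, 0.1798]
tool_rot: [0.167, 0.986, -0.0, -0.002]
ft_force: [-0.2, 0.7, -0.4]
grip_width: 0.0854
grasp_force: 0.0
```

Run:
```python
from s import st
from h import *
from workcell import camera
o,R=st()
for n in("side","top"):
    c=camera(n);np.savez(f"pics/{n}2.npz",**c)
    print(n,proj(c,[o["eef_pos"],[.4725,-.018,.115]]).round(1))
    k=proj(c,[[.4725,-.018,.115]])[0].astype(int)
    p=c["pixels"][max(0,k[1]-50):k[1]+40,k[0]-70:k[0]+70];cv2.imwrite(f"pics/{n}2.png",cv2.resize(p,None,fx=4,fy=4,interpolation=2)[:,:,::-1])
a,b=[cv2.imread(f"pics/{n}2.png") for n in("side","top")]
cv2.imwrite("pics/ab2.png",cv2.resize(np.vstack([a,b]),None,fx=.8,fy=.8))
st()
```

```text
t 1.7 pos [472.  -17.8 179.8] yaw_y -19.28 tilt [-0.004  0.001 -1.   ]
F tool [0.36 0.57 0.39] M tool [ 0.011  0.003 -0.009] grip [85.4  0. ] q [-0.038  0.219 -0.16   1.195  0.     0.299]
side [[327.3 230.2]
 [327.3 244.1]]
top [[313.1 247.1]
 [314.7 245.8]]
t 1.8 pos [472.4 -16.5 181.4] yaw_y -19.13 tilt [-0.001  0.001 -1.   ]
F tool [-0.69  0.72 -0.95] M tool [ 0.016  0.054 -0.013] grip [85.6  0. ] q [-0.035  0.217 -0.159  1.196  0.     0.299]
```

View pics/ab2.png

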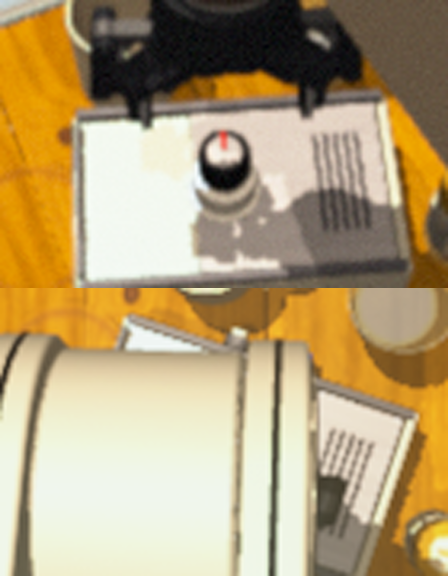

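The side half shows the open fingers astride the knob: tips at (147,120) and (307,110), knob top at (225,153), so it is centred to about 1 mm. The top view is hidden by the arm. I'll descend and close partway.

Request:
jog_arm(
  motion=[
    {"x":0,"y":0,"z":40,"spin":0,"fingers":-1},
    {"x":0,"y":0,"z":75,"spin":0,"fingers":-0.5},
    {"x":0,"y":0,"z":75,"spin":0,"fingers":0.0},
    {"x":0,"y":0,"z":75,"spin":0,"fingers":0.1},
    {"x":0,"y":0,"z":75,"spin":0,"fingers":0.1},
    {"x":0,"y":0,"z":75,"spin":0,"fingers":0.1},
  ],
)

```text
clock: 2.55
eef_pos: [0.474, -0.0173, 0.1076]
tool_rot: [0.167, 0.986, 0.0, 0.001]
ft_force: [-0.6, -0.6, 0.3]
grip_width: 0.0387
grasp_force: 0.0
```

```bash
python3 s.py
```

```text
t 2.55 pos [474.  -17.3 107.6] yaw_y -19.17 tilt [ 0.003 -0.    -1.   ]
F tool [ 0.34 -0.8  -0.3 ] M tool [-0.018  0.    -0.052] grip [38.7  0. ] q [-0.037  0.283 -0.279  1.006 -0.     0.298]
```

Request:
jog_arm(
  motion=[
    {"x":0,"y":0,"z":0,"spin":0,"fingers":0.15},
    {"x":0,"y":0,"z":0,"spin":0,"fingers":0.15},
    {"x":0,"y":0,"z":0,"spin":0,"fingers":0.15},
  ],
)

```text
clock: 2.92
eef_pos: [0.473, -0.0175, 0.1063]
tool_rot: [0.167, 0.986, 0.0, -0.0]
ft_force: [0.6, -1.0, -0.2]
grip_width: 0.0364
grasp_force: 0.0
```

Request:
jog_arm(
  motion=[
    {"x":0,"y":0,"z":0,"spin":0,"fingers":0.21},
    {"x":0,"y":0,"z":0,"spin":0,"fingers":0.21},
    {"x":0,"y":0,"z":0,"spin":0,"fingers":0.21},
  ],
)

```text
clock: 3.3
eef_pos: [0.473, -0.0174, 0.1063]
tool_rot: [0.167, 0.986, -0.0, -0.0]
ft_force: [0.4, 0.7, 0.9]
grip_width: 0.0337
grasp_force: 0.0
```

```bash
python3 s.py
```

```text
t 3.3 pos [473.  -17.4 106.3] yaw_y -19.19 tilt [-0. -0. -1.]
F tool [-0.1   0.81 -0.88] M tool [-0.07  -0.023 -0.052] grip [33.7  0. ] q [-0.037  0.285 -0.281  1.005 -0.     0.298]
```

Request:
jog_arm(
  motion=[
    {"x":0,"y":0,"z":0,"spin":0,"fingers":-0.4},
    {"x":0,"y":0,"z":0,"spin":5,"fingers":-0.4},
    {"x":0,"y":0,"z":0,"spin":15,"fingers":-0.4},
    {"x":0,"y":0,"z":0,"spin":25,"fingers":-0.4},
    {"x":0,"y":0,"z":0,"spin":35,"fingers":-0.4},
    {"x":0,"y":0,"z":0,"spin":45,"fingers":-0.4},
  ],
)

```text
clock: 4.05
eef_pos: [0.473, -0.0174, 0.1063]
tool_rot: [0.534, 0.846, -0.0, -0.0]
ft_force: [0.1, -0.5, 0.6]
grip_width: 0.06
grasp_force: 0.0
```

Request:
jog_arm(
  motion=[
    {"x":0,"y":0,"z":0,"spin":10,"fingers":-0.4},
    {"x":0,"y":0,"z":0,"spin":20,"fingers":-0.4},
    {"x":0,"y":0,"z":0,"spin":30,"fingers":-0.4},
    {"x":0,"y":0,"z":0,"spin":40,"fingers":-0.4},
    {"x":0,"y":0,"z":0,"spin":45,"fingers":0},
    {"x":0,"y":0,"z":0,"spin":45,"fingers":0.08},
    {"x":0,"y":0,"z":0,"spin":45,"fingers":0.08},
    {"x":0,"y":0,"z":0,"spin":45,"fingers":0.08},
  ],
)

```text
clock: 5.05
eef_pos: [0.4731, -0.0174, 0.1063]
tool_rot: [0.815, 0.58, 0.0, 0.0]
ft_force: [-0.5, 0.5, 0.4]
grip_width: 0.0394
grasp_force: 0.0
```

Request:
jog_arm(
  motion=[
    {"x":0,"y":0,"z":0,"spin":0,"fingers":0.14},
    {"x":0,"y":0,"z":0,"spin":0,"fingers":0.14},
    {"x":0,"y":0,"z":0,"spin":0,"fingers":0.14},
  ],
)

```text
clock: 5.42
eef_pos: [0.473, -0.0174, 0.1063]
tool_rot: [0.815, 0.579, 0.0, -0.0]
ft_force: [-0.3, 0.0, 0.3]
grip_width: 0.0367
grasp_force: 0.0
```

```bash
python3 s.py
```

```text
t 5.42 pos [473.  -17.4 106.3] yaw_y -109.18 tilt [ 0.  0. -1.]
F tool [-0.09 -0.26 -0.34] M tool [0.001 0.048 0.069] grip [36.7  0. ] q [-0.037  0.285 -0.281  1.005  0.     1.869]
```

Request:
jog_arm(
  motion=[
    {"x":0,"y":0,"z":0,"spin":0,"fingers":0.18},
    {"x":0,"y":0,"z":0,"spin":0,"fingers":0.18},
  ],
)

```text
clock: 5.68
eef_pos: [0.4736, -0.0175, 0.1065]
tool_rot: [0.815, 0.579, 0.0, 0.0]
ft_force: [0.6, -0.8, -0.1]
grip_width: 0.0348
grasp_force: 0.8
```

Request:
jog_arm(
  motion=[
    {"x":0,"y":0,"z":0,"spin":0,"fingers":0.21},
    {"x":0,"y":0,"z":0,"spin":0,"fingers":0.21},
  ],
)

```text
clock: 5.92
eef_pos: [0.474, -0.0177, 0.1067]
tool_rot: [0.815, 0.579, 0.001, 0.001]
ft_force: [3.7, -1.3, 0.7]
grip_width: 0.0336
grasp_force: 1.9
```

```bash
python3 s.py
```

```text
t 5.92 pos [474.  -17.7 106.7] yaw_y -109.19 tilt [ 0.002 -0.001 -1.   ]
F tool [-0.05  3.95 -0.74] M tool [-0.758 -0.094  0.021] grip [33.6  1.9] q [-0.037  0.285 -0.28   1.005 -0.     1.869]
```

Request:
jog_arm(
  motion=[
    {"x":0,"y":1.4,"z":0,"spin":0,"fingers":0.21},
    {"x":0,"y":1.4,"z":0,"spin":0,"fingers":0.21},
    {"x":0,"y":1.4,"z":0,"spin":0,"fingers":0.24},
    {"x":0,"y":1.4,"z":0,"spin":0,"fingers":0.24},
  ],
)

```text
clock: 6.42
eef_pos: [0.4747, -0.0179, 0.1064]
tool_rot: [0.815, 0.579, 0.0, 0.0]
ft_force: [2.9, -0.8, 0.3]
grip_width: 0.0323
grasp_force: 1.5
```

```bash
python3 s.py
```

```text
t 6.42 pos [474.7 -17.9 106.4] yaw_y -109.18 tilt [ 0.001 -0.    -1.   ]
F tool [ 0.15  3.   -0.33] M tool [-0.574 -0.008  0.054] grip [32.3  1.5] q [-0.038  0.287 -0.277  1.006 -0.     1.868]
```

Request:
jog_arm(
  motion=[
    {"x":0,"y":0,"z":0,"spin":0,"fingers":0.3},
    {"x":0,"y":0,"z":0,"spin":0,"fingers":0.6},
    {"x":0,"y":0,"z":0,"spin":0,"fingers":1},
    {"x":0,"y":0,"z":0,"spin":0,"fingers":1},
    {"x":0,"y":0,"z":0,"spin":0,"fingers":1},
  ],
)

```text
clock: 7.05
eef_pos: [0.4749, -0.0179, 0.1067]
tool_rot: [0.815, 0.579, 0.0, 0.0]
ft_force: [4.0, -1.7, 5.2]
grip_width: 0.0301
grasp_force: 59.1
```

```bash
python3 s.py
```

```text
t 7.05 pos [474.9 -17.9 106.7] yaw_y -109.19 tilt [ 0.001 -0.    -1.   ]
F tool [-0.25  4.37 -5.24] M tool [-0.826 -0.145 -0.001] grip [30.1 59.1] q [-0.038  0.287 -0.277  1.006 -0.     1.868]
```

Request:
jog_arm(
  motion=[
    {"x":0,"y":0.7,"z":-1,"spin":0,"fingers":1},
    {"x":0,"y":0.7,"z":-2,"spin":0,"fingers":1},
    {"x":0,"y":0.7,"z":-2.5,"spin":0,"fingers":1},
    {"x":0,"y":0.7,"z":-2.5,"spin":0,"fingers":1},
  ],
)

```text
clock: 7.55
eef_pos: [0.4748, -0.018, 0.1074]
tool_rot: [0.815, 0.579, -0.001, -0.0]
ft_force: [6.2, -1.1, -6.5]
grip_width: 0.0299
grasp_force: 59.7
```

```bash
python3 s.py
```

```text
t 7.55 pos [474.8 -18.  107.4] yaw_y -109.18 tilt [-0.001  0.    -1.   ]
F tool [0.99 6.26 6.47] M tool [-1.443  0.17  -0.068] grip [29.9 59.7] q [-0.038  0.288 -0.273  1.011  0.     1.868]
```

Request:
jog_arm(
  motion=[
    {"x":0,"y":0,"z":0,"spin":-1.5,"fingers":1},
    {"x":0,"y":0,"z":0,"spin":-3,"fingers":1},
    {"x":0,"y":0,"z":0,"spin":-3,"fingers":1},
  ],
)

```text
clock: 7.92
eef_pos: [0.4748, -0.0181, 0.1074]
tool_rot: [0.8, 0.601, -0.001, -0.0]
ft_force: [7.0, -2.1, -5.8]
grip_width: 0.0302
grasp_force: 59.7
```

```bash
python3 s.py
```

```text
t 7.92 pos [474.8 -18.1 107.4] yaw_y -106.19 tilt [-0.001  0.    -1.   ]
F tool [-0.1   7.37  5.83] M tool [-1.472  0.09   0.097] grip [30.2 59.7] q [-0.038  0.288 -0.273  1.011  0.     1.815]
```

Request:
jog_arm(
  motion=[
    {"x":0,"y":1,"z":-1,"spin":0,"fingers":1},
    {"x":0,"y":1,"z":-2,"spin":0,"fingers":1},
    {"x":0,"y":1,"z":-2,"spin":0,"fingers":1},
  ],
)

```text
clock: 8.3
eef_pos: [0.4748, -0.0181, 0.1088]
tool_rot: [0.8, 0.601, -0.001, -0.001]
ft_force: [5.9, -1.9, -7.0]
grip_width: 0.0297
grasp_force: 59.9
```

```bash
python3 s.py
```

```text
t 8.3 pos [474.8 -18.1 108.8] yaw_y -106.19 tilt [-0.004  0.001 -1.   ]
F tool [-0.18  6.2   6.99] M tool [-1.322  0.156  0.091] grip [29.7 59.9] q [-0.038  0.288 -0.269  1.018  0.     1.815]
```

Request:
jog_arm(
  motion=[
    {"x":0,"y":0,"z":-0.5,"spin":0,"fingers":1},
    {"x":0,"y":0,"z":-0.5,"spin":0,"fingers":1},
  ],
)

```text
clock: 8.55
eef_pos: [0.4748, -0.0181, 0.1093]
tool_rot: [0.8, 0.6, -0.001, -0.001]
ft_force: [5.2, -0.4, -8.0]
grip_width: 0.0301
grasp_force: 59.9
```

```bash
python3 s.py
```

```text
t 8.55 pos [474.8 -18.1 109.3] yaw_y -106.19 tilt [-0.004  0.001 -1.   ]
F tool [1.02 5.11 7.93] M tool [-1.341  0.158  0.084] grip [30.1 59.9] q [-0.038  0.287 -0.268  1.019  0.     1.815]
```

Request:
jog_arm(
  motion=[
    {"x":0,"y":0,"z":-0.3,"spin":-1,"fingers":1},
    {"x":0,"y":0.3,"z":-0.7,"spin":-2,"fingers":1},
    {"x":0,"y":0.3,"z":-0.7,"spin":-2,"fingers":1},
  ],
)

```text
clock: 8.93
eef_pos: [0.4748, -0.0182, 0.1094]
tool_rot: [0.789, 0.614, -0.002, -0.002]
ft_force: [6.0, -0.1, -9.6]
grip_width: 0.0301
grasp_force: 60.2
```

```bash
python3 s.py
```

```text
t 8.93 pos [474.8 -18.2 109.4] yaw_y -104.2 tilt [-0.004  0.001 -1.   ]
F tool [1.38 5.84 9.53] M tool [-1.453  0.138  0.185] grip [30.1 60.2] q [-0.039  0.288 -0.267  1.02   0.     1.78 ]
```

Request:
jog_arm(
  motion=[
    {"x":0,"y":0.3,"z":-0.7,"spin":0,"fingers":1},
    {"x":0,"y":0.3,"z":-0.7,"spin":0,"fingers":1},
  ],
)

```text
clock: 9.18
eef_pos: [0.4748, -0.0182, 0.1101]
tool_rot: [0.789, 0.614, -0.002, -0.002]
ft_force: [5.3, 0.1, -9.7]
grip_width: 0.0299
grasp_force: 60.2
```

```bash
python3 s.py
```

```text
t 9.18 pos [474.8 -18.2 110.1] yaw_y -104.21 tilt [-0.005  0.001 -1.   ]
F tool [1.35 5.16 9.66] M tool [-1.256  0.143  0.186] grip [29.9 60.2] q [-3.900e-02  2.880e-01 -2.650e-01  1.023e+00  1.000e-03  1.780e+00]
```

Request:
jog_arm(
  motion=[
    {"x":0,"y":0.3,"z":-0.8,"spin":0,"fingers":1},
    {"x":0,"y":0.3,"z":-0.8,"spin":0,"fingers":1},
  ],
)

```text
clock: 9.43
eef_pos: [0.4748, -0.0182, 0.1111]
tool_rot: [0.789, 0.614, -0.002, -0.002]
ft_force: [5.3, 0.3, -9.8]
grip_width: 0.0305
grasp_force: 60.2
```

```bash
python3 s.py
```

```text
t 9.43 pos [474.8 -18.2 111.1] yaw_y -104.2 tilt [-0.005  0.001 -1.   ]
F tool [1.6  5.13 9.79] M tool [-0.996  0.176  0.208] grip [30.5 60.2] q [-3.900e-02  2.870e-01 -2.630e-01  1.026e+00  1.000e-03  1.780e+00]
```

Request:
jog_arm(
  motion=[
    {"x":0,"y":0.3,"z":-0.8,"spin":0,"fingers":1},
    {"x":0,"y":0.3,"z":-0.8,"spin":0,"fingers":1},
  ],
)

```text
clock: 9.68
eef_pos: [0.475, -0.0183, 0.113]
tool_rot: [0.789, 0.614, -0.002, -0.002]
ft_force: [1.3, 0.9, -9.8]
grip_width: 0.0299
grasp_force: 60.3
```

```bash
python3 s.py
```

```text
t 9.68 pos [475.  -18.3 113. ] yaw_y -104.17 tilt [-0.005  0.001 -1.   ]
F tool [1.22 1.05 9.78] M tool [-0.196  0.234  0.168] grip [29.9 60.3] q [-3.900e-02  2.850e-01 -2.610e-01  1.030e+00  1.000e-03  1.779e+00]
```

Request:
jog_arm(
  motion=[
    {"x":0,"y":0.2,"z":-0.7,"spin":0,"fingers":1},
    {"x":0,"y":0.2,"z":-0.7,"spin":0,"fingers":1},
  ],
)

```text
clock: 9.93
eef_pos: [0.4752, -0.0182, 0.1145]
tool_rot: [0.789, 0.615, -0.001, -0.002]
ft_force: [-2.9, 1.7, -7.4]
grip_width: 0.0303
grasp_force: 60.6
```

```bash
python3 s.py
```

```text
t 9.93 pos [475.2 -18.2 114.5] yaw_y -104.15 tilt [-0.004  0.001 -1.   ]
F tool [ 0.9  -3.2   7.38] M tool [0.82  0.355 0.015] grip [30.3 60.6] q [-3.900e-02  2.830e-01 -2.590e-01  1.033e+00  1.000e-03  1.779e+00]
```

Request:
jog_arm(
  motion=[
    {"x":0,"y":0.2,"z":-0.7,"spin":0,"fingers":1},
    {"x":0,"y":0.2,"z":-0.7,"spin":0,"fingers":1},
  ],
)

```text
clock: 10.18
eef_pos: [0.4753, -0.0182, 0.1151]
tool_rot: [0.789, 0.615, -0.001, -0.002]
ft_force: [-5.1, 3.5, -7.7]
grip_width: 0.0302
grasp_force: 60.6
```

```bash
python3 s.py
```

```text
t 10.18 pos [475.3 -18.2 115.1] yaw_y -104.16 tilt [-0.004  0.001 -1.   ]
F tool [ 2.11 -5.74  7.76] M tool [1.141 0.387 0.01 ] grip [30.2 60.6] q [-3.900e-02  2.830e-01 -2.570e-01  1.035e+00  1.000e-03  1.779e+00]
```

The torque fell from 0.17 to 0.01 N·m, so the mouth is at TCP z of about 114.5–115. I'll relieve the lateral force and test with a small turn.

Request:
jog_arm(
  motion=[
    {"x":0,"y":-1.2,"z":0.2,"spin":-2,"fingers":1},
    {"x":0,"y":-1.2,"z":0.2,"spin":-5,"fingers":1},
    {"x":0,"y":-1.2,"z":0.2,"spin":-5,"fingers":1},
  ],
)

```text
clock: 10.55
eef_pos: [0.4753, -0.0182, 0.1152]
tool_rot: [0.761, 0.648, -0.001, -0.001]
ft_force: [-4.4, 3.2, -7.9]
grip_width: 0.03
grasp_force: 60.6
```

```bash
python3 s.py
```

```text
t 10.55 pos [475.3 -18.2 115.2] yaw_y -99.17 tilt [-0.002  0.    -1.   ]
F tool [ 2.44 -4.83  7.88] M tool [1.103 0.44  0.014] grip [30.  60.6] q [-0.039  0.281 -0.26   1.032  0.     1.692]
```

Request:
jog_arm(
  motion=[
    {"x":0.4,"y":-1,"z":0,"spin":-3,"fingers":1},
    {"x":0.8,"y":-2,"z":0,"spin":-6,"fingers":1},
    {"x":0.8,"y":-2,"z":0,"spin":-9,"fingers":1},
    {"x":0.8,"y":-2,"z":0,"spin":-12,"fingers":1},
    {"x":0.8,"y":-2,"z":0,"spin":-12,"fingers":1},
  ],
)

```text
clock: 11.18
eef_pos: [0.4751, -0.0181, 0.1157]
tool_rot: [0.69, 0.724, -0.0, 0.001]
ft_force: [-0.7, -0.3, -8.8]
grip_width: 0.0299
grasp_force: 60.4
```

```bash
python3 s.py
```

```text
t 11.18 pos [475.1 -18.1 115.7] yaw_y -87.26 tilt [ 0.001 -0.002 -1.   ]
F tool [-0.23 -0.67  8.77] M tool [ 0.379 -0.111 -0.004] grip [29.9 60.4] q [-0.037  0.278 -0.263  1.029 -0.002  1.486]
```

Request:
jog_arm(
  motion=[
    {"x":0,"y":0,"z":0,"spin":-5,"fingers":1},
    {"x":0,"y":0,"z":-0.5,"spin":-10,"fingers":1},
    {"x":0,"y":0,"z":-1,"spin":-15,"fingers":1},
    {"x":0,"y":0,"z":-1.5,"spin":-20,"fingers":1},
    {"x":0,"y":0,"z":-2,"spin":-25,"fingers":1},
    {"x":0,"y":0,"z":-2.5,"spin":-30,"fingers":1},
    {"x":0,"y":0,"z":-2.5,"spin":-30,"fingers":1},
  ],
)

```text
clock: 12.05
eef_pos: [0.4749, -0.0181, 0.1182]
tool_rot: [0.48, 0.877, -0.0, 0.001]
ft_force: [-0.8, -1.2, -9.4]
grip_width: 0.0306
grasp_force: 60.4
```

```bash
python3 s.py
```

```text
t 12.05 pos [474.9 -18.1 118.2] yaw_y -57.32 tilt [ 0.001 -0.002 -1.   ]
F tool [-0.55 -1.32  9.4 ] M tool [ 0.493 -0.132  0.014] grip [30.6 60.4] q [-3.700e-02  2.750e-01 -2.590e-01  1.036e+00 -1.000e-03  9.630e-01]
```

Request:
jog_arm(
  motion=[
    {"x":0,"y":0,"z":-0.5,"spin":-6,"fingers":1},
    {"x":0,"y":0,"z":-1.1,"spin":-12,"fingers":1},
    {"x":0,"y":0,"z":-1.7,"spin":-18,"fingers":1},
    {"x":0,"y":0,"z":-2.2,"spin":-24,"fingers":1},
    {"x":0,"y":0,"z":-2.8,"spin":-30,"fingers":1},
    {"x":0,"y":0,"z":-3.4,"spin":-36,"fingers":1},
    {"x":0,"y":0,"z":-4,"spin":-42,"fingers":1},
    {"x":0,"y":0,"z":-4,"spin":-42,"fingers":1},
  ],
)

```text
clock: 13.05
eef_pos: [0.4749, -0.018, 0.1221]
tool_rot: [0.134, 0.991, -0.001, 0.0]
ft_force: [-0.4, -2.6, -9.7]
grip_width: 0.0297
grasp_force: 60.4
```

```bash
python3 s.py
```

```text
t 13.05 pos [474.9 -18.  122.1] yaw_y -15.37 tilt [ 0.001 -0.001 -1.   ]
F tool [-0.3  -2.59  9.7 ] M tool [0.509 0.024 0.008] grip [29.7 60.4] q [-3.700e-02  2.710e-01 -2.530e-01  1.046e+00 -1.000e-03  2.310e-01]
```

Request:
jog_arm(
  motion=[
    {"x":0,"y":-0.2,"z":-0.6,"spin":-6,"fingers":1},
    {"x":0,"y":-0.4,"z":-1.1,"spin":-12,"fingers":1},
    {"x":0,"y":-0.5,"z":-1.7,"spin":-18,"fingers":1},
    {"x":0,"y":-0.5,"z":-2.2,"spin":-24,"fingers":1},
    {"x":0,"y":-0.5,"z":-2.8,"spin":-30,"fingers":1},
    {"x":0,"y":-0.5,"z":-3.4,"spin":-36,"fingers":1},
    {"x":0,"y":-0.5,"z":-4,"spin":-42,"fingers":1},
    {"x":0,"y":-0.5,"z":-4,"spin":-42,"fingers":1},
  ],
)

```text
clock: 14.05
eef_pos: [0.4749, -0.0182, 0.126]
tool_rot: [-0.23, 0.973, -0.0, 0.0]
ft_force: [-0.3, -2.4, -10.5]
grip_width: 0.0301
grasp_force: 60.3
```

```bash
python3 s.py
```

```text
t 14.05 pos [474.9 -18.2 126. ] yaw_y 26.61 tilt [ 0.001 -0.001 -1.   ]
F tool [ 1.33 -2.02 10.51] M tool [ 0.489  0.102 -0.038] grip [30.1 60.3] q [-3.800e-02  2.670e-01 -2.470e-01  1.055e+00 -1.000e-03 -5.020e-01]
```

Request:
jog_arm(
  motion=[
    {"x":0,"y":0,"z":-0.5,"spin":-6,"fingers":1},
    {"x":0,"y":0,"z":-1,"spin":-12,"fingers":1},
    {"x":0,"y":0,"z":-1.1,"spin":-18,"fingers":1},
    {"x":0,"y":0,"z":-1.1,"spin":-22,"fingers":1},
    {"x":0,"y":0,"z":-1.1,"spin":-24,"fingers":1},
    {"x":0,"y":0,"z":-1.1,"spin":-24,"fingers":1},
  ],
)

```text
clock: 14.8
eef_pos: [0.4749, -0.0182, 0.1272]
tool_rot: [-0.428, 0.904, -0.001, 0.0]
ft_force: [1.4, -3.6, -11.1]
grip_width: 0.0302
grasp_force: 60.3
```

```bash
python3 s.py
```

```text
t 14.8 pos [474.9 -18.2 127.2] yaw_y 50.7 tilt [ 0.001 -0.001 -1.   ]
F tool [ 1.91 -3.41 11.06] M tool [ 0.663  0.359 -0.033] grip [30.2 60.3] q [-3.800e-02  2.660e-01 -2.460e-01  1.058e+00 -1.000e-03 -9.230e-01]
```

Request:
jog_arm(
  motion=[
    {"x":0,"y":0,"z":0,"spin":-2,"fingers":1},
    {"x":0,"y":0,"z":0,"spin":-2,"fingers":1},
  ],
)

```text
clock: 15.05
eef_pos: [0.4749, -0.018, 0.1273]
tool_rot: [-0.445, 0.896, -0.0, 0.0]
ft_force: [1.8, -3.1, -10.2]
grip_width: 0.0299
grasp_force: 60.3
```

```bash
python3 s.py
```

```text
t 15.05 pos [474.9 -18.  127.3] yaw_y 52.8 tilt [ 0.001 -0.    -1.   ]
F tool [ 1.37 -3.24 10.16] M tool [0.862 0.299 0.017] grip [29.9 60.3] q [-0.038  0.266 -0.246  1.059 -0.    -0.959]
```

Turned 162°, and the torque is still near zero. I'll creep to the firm end.

Request:
jog_arm(
  motion=[
    {"x":0,"y":0,"z":0,"spin":-1.5,"fingers":1},
    {"x":0,"y":0,"z":0,"spin":-1.5,"fingers":1},
  ],
)

```text
clock: 15.3
eef_pos: [0.4749, -0.018, 0.1273]
tool_rot: [-0.457, 0.89, -0.0, 0.0]
ft_force: [2.6, -3.0, -11.8]
grip_width: 0.03
grasp_force: 60.3
```

```bash
python3 s.py
```

```text
t 15.3 pos [474.9 -18.  127.3] yaw_y 54.33 tilt [ 0.001 -0.    -1.   ]
F tool [ 0.88 -3.84 11.79] M tool [0.993 0.291 0.011] grip [30.  60.3] q [-0.038  0.266 -0.245  1.059 -0.    -0.986]
```

Request:
jog_arm(
  motion=[
    {"x":0,"y":0,"z":0,"spin":-1,"fingers":1},
    {"x":0,"y":0,"z":0,"spin":-1,"fingers":1},
  ],
)

```text
clock: 15.55
eef_pos: [0.4749, -0.018, 0.1273]
tool_rot: [-0.464, 0.886, -0.0, 0.0]
ft_force: [3.0, -4.1, -11.5]
grip_width: 0.0303
grasp_force: 60.3
```

```bash
python3 s.py
```

```text
t 15.55 pos [474.9 -18.  127.3] yaw_y 55.32 tilt [ 0.001 -0.    -1.   ]
F tool [ 1.71 -4.8  11.47] M tool [ 1.085  0.292 -0.002] grip [30.3 60.3] q [-0.038  0.266 -0.246  1.059 -0.    -1.003]
```

Request:
jog_arm(
  motion=[
    {"x":0,"y":-0.7,"z":0,"spin":-1.5,"fingers":1},
    {"x":0,"y":-0.7,"z":0,"spin":-1.5,"fingers":1},
  ],
)

```text
clock: 15.8
eef_pos: [0.475, -0.018, 0.1272]
tool_rot: [-0.476, 0.879, 0.0, 0.0]
ft_force: [3.4, -2.6, -9.6]
grip_width: 0.03
grasp_force: 60.4
```

```bash
python3 s.py
```

```text
t 15.8 pos [475.  -18.  127.2] yaw_y 56.84 tilt [-0.     0.001 -1.   ]
F tool [ 0.29 -4.27  9.57] M tool [0.79  0.137 0.012] grip [30.  60.4] q [-3.80e-02  2.67e-01 -2.44e-01  1.06e+00  1.00e-03 -1.03e+00]
```

Request:
jog_arm(
  motion=[
    {"x":0,"y":0,"z":0,"spin":-1.5,"fingers":1},
    {"x":0,"y":0,"z":0,"spin":-1.5,"fingers":1},
  ],
)

```text
clock: 16.05
eef_pos: [0.475, -0.018, 0.1272]
tool_rot: [-0.487, 0.873, 0.0, 0.0]
ft_force: [1.8, -0.7, -9.3]
grip_width: 0.03
grasp_force: 60.4
```

```bash
python3 s.py
```

```text
t 16.05 pos [475.  -18.  127.2] yaw_y 58.34 tilt [ 0.     0.001 -1.   ]
F tool [-0.35 -1.93  9.3 ] M tool [0.672 0.037 0.084] grip [30.  60.4] q [-3.800e-02  2.670e-01 -2.440e-01  1.060e+00  1.000e-03 -1.056e+00]
```

Request:
jog_arm(
  motion=[
    {"x":0,"y":-0.3,"z":0,"spin":-1,"fingers":1},
    {"x":0,"y":-0.3,"z":0,"spin":-1,"fingers":1},
  ],
)

```text
clock: 16.3
eef_pos: [0.475, -0.018, 0.1271]
tool_rot: [-0.495, 0.869, 0.001, 0.0]
ft_force: [1.1, -0.6, -8.8]
grip_width: 0.03
grasp_force: 60.5
```

```bash
python3 s.py;python3 s.py
```

```text
t 16.3 pos [475.  -18.  127.1] yaw_y 59.34 tilt [-0.     0.001 -1.   ]
F tool [-0.05 -1.28  8.83] M tool [ 0.259 -0.142  0.168] grip [30.  60.5] q [-3.800e-02  2.670e-01 -2.440e-01  1.060e+00  1.000e-03 -1.074e+00]
t 16.3 pos [475.  -18.  127.1] yaw_y 59.34 tilt [-0.     0.001 -1.   ]
F tool [-0.05 -1.28  8.83] M tool [ 0.259 -0.142  0.168] grip [30.  60.5] q [-3.800e-02  2.670e-01 -2.440e-01  1.060e+00  1.000e-03 -1.074e+00]
```

Request:
jog_arm(
  motion=[
    {"x":0,"y":0,"z":0,"spin":1.5,"fingers":1},
    {"x":-1.5,"y":0.3,"z":0,"spin":1.5,"fingers":1},
    {"x":-3,"y":0.6,"z":0,"spin":1.5,"fingers":1},
    {"x":-4.4,"y":0.9,"z":0,"spin":1.5,"fingers":1},
    {"x":-4.4,"y":0.9,"z":0,"spin":1.5,"fingers":1},
  ],
)

```text
clock: 16.92
eef_pos: [0.4765, -0.0141, 0.127]
tool_rot: [-0.483, 0.875, 0.0, -0.0]
ft_force: [-0.2, -2.9, -8.5]
grip_width: 0.0299
grasp_force: 60.5
```

```bash
python3 s.py
```

```text
t 16.93 pos [476.5 -14.1 127. ] yaw_y 57.83 tilt [-0.001 -0.    -1.   ]
F tool [ 2.6 -1.4  8.5] M tool [0.321 0.437 0.12 ] grip [29.9 60.5] q [-0.03   0.27  -0.241  1.061 -0.    -1.039]
```

Request:
jog_arm(
  motion=[
    {"x":-3,"y":0.7,"z":0,"spin":0.5,"fingers":1},
    {"x":-7.8,"y":1.7,"z":0,"spin":1,"fingers":1},
    {"x":-12.7,"y":2.8,"z":0,"spin":1,"fingers":1},
    {"x":-17.6,"y":3.9,"z":0,"spin":1,"fingers":1},
    {"x":-22.4,"y":5,"z":0,"spin":1,"fingers":1},
    {"x":-27.3,"y":6,"z":0,"spin":1,"fingers":1},
    {"x":-31.2,"y":6.9,"z":0,"spin":1,"fingers":1},
    {"x":-31.2,"y":6.9,"z":0,"spin":1,"fingers":1},
  ],
)

```text
clock: 17.92
eef_pos: [0.4875, 0.0167, 0.127]
tool_rot: [-0.476, 0.879, 0.001, 0.0]
ft_force: [-0.6, -0.9, -10.9]
grip_width: 0.03
grasp_force: 60.4
```

```bash
python3 s.py
```

```text
t 17.93 pos [487.5  16.7 127. ] yaw_y 56.86 tilt [-0.     0.001 -1.   ]
F tool [ 1.06  0.03 10.9 ] M tool [0.14  0.076 0.027] grip [30.  60.4] q [ 3.400e-02  2.900e-01 -2.130e-01  1.068e+00  1.000e-03 -9.590e-01]
```

Request:
jog_arm(
  motion=[
    {"x":-4.9,"y":1.2,"z":0,"spin":0,"fingers":1},
    {"x":-9.7,"y":2.3,"z":0,"spin":0,"fingers":1},
    {"x":-14.6,"y":3.5,"z":0,"spin":0,"fingers":1},
    {"x":-19.4,"y":4.6,"z":0,"spin":0,"fingers":1},
    {"x":-24.3,"y":5.8,"z":0,"spin":0,"fingers":1},
    {"x":-29.2,"y":7,"z":0,"spin":0,"fingers":1},
    {"x":-34,"y":8.1,"z":0,"spin":0,"fingers":1},
    {"x":-34,"y":8.1,"z":0,"spin":0,"fingers":1},
  ],
)

```text
clock: 18.92
eef_pos: [0.4994, 0.0497, 0.127]
tool_rot: [-0.476, 0.879, 0.001, 0.0]
ft_force: [-2.3, 0.2, -11.4]
grip_width: 0.0298
grasp_force: 60.4
```

```bash
python3 s.py
```

```text
t 18.93 pos [499.4  49.7 127. ] yaw_y 56.87 tilt [-0.     0.001 -1.   ]
F tool [ 1.14  2.   11.44] M tool [-0.267  0.154  0.01 ] grip [29.8 60.4] q [ 9.800e-02  3.150e-01 -1.760e-01  1.079e+00  1.000e-03 -8.940e-01]
```

Request:
jog_arm(
  motion=[
    {"x":-1,"y":0.2,"z":0,"spin":0,"fingers":1},
    {"x":-1.9,"y":0.5,"z":0,"spin":0,"fingers":1},
    {"x":-1.9,"y":0.5,"z":0,"spin":0,"fingers":1},
  ],
)

```text
clock: 19.3
eef_pos: [0.4997, 0.0506, 0.127]
tool_rot: [-0.476, 0.88, 0.0, -0.0]
ft_force: [-2.7, -1.5, -11.0]
grip_width: 0.0298
grasp_force: 60.4
```

```bash
python3 s.py
```

```text
t 19.3 pos [499.7  50.6 127. ] yaw_y 56.81 tilt [-0.001  0.    -1.   ]
F tool [ 2.72  1.46 11.05] M tool [-0.221  0.49   0.037] grip [29.8 60.4] q [ 0.101  0.317 -0.175  1.08   0.    -0.891]
```

Request:
jog_arm(
  motion=[
    {"x":-1,"y":0.2,"z":0,"spin":0,"fingers":1},
    {"x":-1.5,"y":0.4,"z":0,"spin":0,"fingers":1},
    {"x":-1.5,"y":0.4,"z":0,"spin":0,"fingers":1},
  ],
)

```text
clock: 19.68
eef_pos: [0.5003, 0.0522, 0.127]
tool_rot: [-0.476, 0.88, 0.0, -0.0]
ft_force: [-3.5, -1.5, -12.3]
grip_width: 0.03
grasp_force: 60.4
```

```bash
python3 s.py
```

```text
t 19.68 pos [500.3  52.2 127. ] yaw_y 56.82 tilt [-0.  0. -1.]
F tool [ 3.19  2.1  12.26] M tool [-0.319  0.578  0.009] grip [30.  60.4] q [ 0.104  0.318 -0.173  1.08   0.    -0.888]
```

Request:
jog_arm(
  motion=[
    {"x":-1,"y":0.2,"z":0,"spin":0,"fingers":1},
    {"x":-1,"y":0.2,"z":0,"spin":0,"fingers":1},
  ],
)

```text
clock: 19.92
eef_pos: [0.5003, 0.0524, 0.1269]
tool_rot: [-0.476, 0.88, -0.0, -0.001]
ft_force: [-3.7, -4.5, -10.9]
grip_width: 0.0303
grasp_force: 60.4
```

```bash
python3 s.py
```

```text
t 19.93 pos [500.3  52.4 126.9] yaw_y 56.8 tilt [-0.001 -0.002 -1.   ]
F tool [ 5.77  0.63 10.95] M tool [-0.247  1.083  0.019] grip [30.3 60.4] q [ 0.105  0.319 -0.172  1.081 -0.002 -0.886]
```

Request:
jog_arm(
  motion=[
    {"x":-0.8,"y":0.2,"z":0,"spin":0,"fingers":1},
    {"x":-0.8,"y":0.2,"z":0,"spin":0,"fingers":1},
  ],
)

```text
clock: 20.18
eef_pos: [0.5004, 0.0525, 0.1269]
tool_rot: [-0.475, 0.88, -0.001, -0.001]
ft_force: [-4.2, -5.0, -10.7]
grip_width: 0.03
grasp_force: 60.4
```

```bash
python3 s.py
```

```text
t 20.18 pos [500.4  52.5 126.9] yaw_y 56.77 tilt [-0.001 -0.003 -1.   ]
F tool [ 6.46  0.79 10.68] M tool [-0.062  1.403 -0.024] grip [30.  60.4] q [ 0.106  0.319 -0.171  1.082 -0.003 -0.885]
```

Request:
jog_arm(
  motion=[
    {"x":0.8,"y":-0.2,"z":0.7,"spin":0,"fingers":1},
    {"x":0.8,"y":-0.2,"z":1.4,"spin":0,"fingers":1},
    {"x":0.8,"y":-0.2,"z":1.8,"spin":0,"fingers":1},
    {"x":0.8,"y":-0.2,"z":1.8,"spin":0,"fingers":1},
  ],
)

```text
clock: 20.68
eef_pos: [0.5004, 0.0524, 0.1259]
tool_rot: [-0.476, 0.88, -0.001, -0.0]
ft_force: [-6.1, -3.9, -6.2]
grip_width: 0.03
grasp_force: 60.9
```

```bash
python3 s.py
```

```text
t 20.68 pos [500.4  52.4 125.9] yaw_y 56.79 tilt [-0.    -0.001 -1.   ]
F tool [6.63 2.97 6.22] M tool [-0.534  1.29   0.06 ] grip [30.  60.9] q [ 1.050e-01  3.190e-01 -1.740e-01  1.078e+00 -1.000e-03 -8.860e-01]
```

Request:
jog_arm(
  motion=[
    {"x":0,"y":0.3,"z":0.4,"spin":0,"fingers":1},
    {"x":0,"y":0.3,"z":0.4,"spin":0,"fingers":0.2},
    {"x":0,"y":0.3,"z":0.4,"spin":0,"fingers":-0.2},
    {"x":0,"y":0.3,"z":0.4,"spin":0,"fingers":-0.6},
    {"x":0,"y":0.3,"z":0.4,"spin":0,"fingers":-0.6},
    {"x":0,"y":0.3,"z":0.4,"spin":0,"fingers":-0.6},
  ],
)

```text
clock: 21.42
eef_pos: [0.5009, 0.0534, 0.1251]
tool_rot: [-0.476, 0.88, -0.0, 0.0]
ft_force: [-0.0, -0.2, -0.2]
grip_width: 0.0681
grasp_force: 0.0
```

Request:
jog_arm(
  motion=[
    {"x":0,"y":0,"z":-15,"spin":0,"fingers":-0.6},
    {"x":0,"y":0,"z":-40,"spin":0,"fingers":-0.6},
    {"x":0,"y":0,"z":-80,"spin":0,"fingers":-0.6},
    {"x":0,"y":0,"z":-120,"spin":0,"fingers":-0.6},
    {"x":0,"y":0,"z":-120,"spin":0,"fingers":-0.6},
  ],
)

```text
clock: 22.05
eef_pos: [0.503, 0.0535, 0.2497]
tool_rot: [-0.476, 0.88, -0.002, 0.004]
ft_force: [-0.2, 0.3, -0.5]
grip_width: 0.068
grasp_force: 0.0
```

Run:
```python
from s import st
from h import *
from workcell import camera
st()
c=camera("side");np.savez("pics/side3.npz",**c)
cv2.imwrite("pics/side3.png",cv2.resize(c["pixels"][170:310,250:430],None,fx=4,fy=4,interpolation=2)[:,:,::-1])
z=.142; print(proj(c,[[.5,.053,z],[.475,-.018,.13]]).round(1))
```

```text
t 22.05 pos [503.   53.5 249.7] yaw_y 56.81 tilt [ 0.009  0.001 -1.   ]
F tool [-0.17  0.32  0.5 ] M tool [ 0.046 -0.014  0.072] grip [68.  0.] q [ 0.106  0.238  0.049  1.373  0.    -0.886]
[[288.8 240.1]
 [326.8 240. ]]
```

View pics/side3.png

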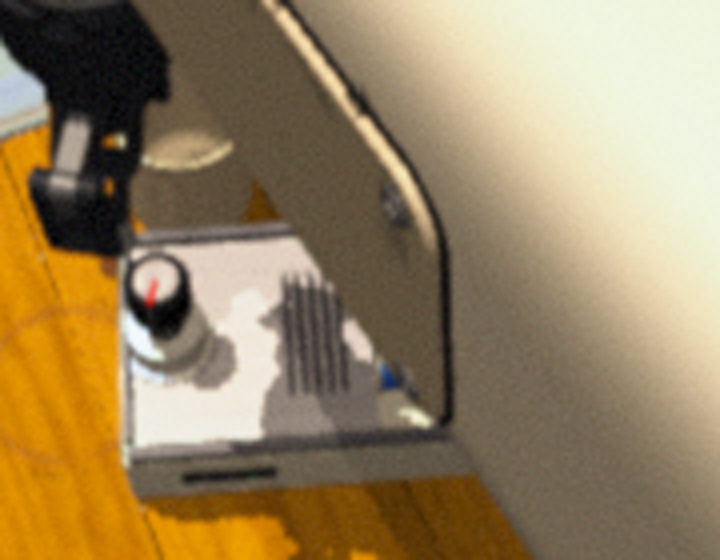

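The picture shows the knob parked high at (157,277), which is side pixel (289,239); the predicted fully open position was (289,240). The red mark points down the picture, turned about 163°, the cover is at the +y end, and the gripper is clear.

```bash
python3 -c "
from workcell import bot
print(bot.job_done())"
```

```text
the job is handed in; nothing more can be done
None
```

The hatch is open: the screw is wound out to its firm end and parked, the cover is slid about 75 mm to its stop, the gripper is clear, and the job was handed in at about 22 s of the allowed 72 s.

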